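# Switch on the hot-bar press and give it the start

### The arm

A 7-joint arm with a two-finger parallel gripper is mounted at the origin on the work surface. World frame = base frame: x ahead of the robot, y to its left, z up, the work surface at z = 0. Lengths are in m, angles in rad, forces in N, time in s.
With the tool pointing down it reaches from about 0.4 to 0.875 m from the base axis. Payload 19.3 kg.
Tool frame: the origin (TCP) lies at the very end of the fingers, on their centre line; the grasp point (between the pads) lies 19 mm behind it; z points along the fingers, y is the direction in which the jaws open and shut (so a half turn about z gives the same grasp; the last joint's range is limited). The gripper opens to 85 mm and grips with 20 to 120 N. Pads are 22 mm wide; open, the fingers measure 114 mm over their backs; the gripper's body (76 mm by 85 mm) begins 54 mm behind the grasp point. The pads swing forward as they close: fully open they stand 13 mm farther back than shut.
Start: joints at [-1.17, 0.521, -0.036, 1.599, 0.021, 1.021, -0.113], TCP at [0.284, 0.557, 0.21] pointing down, gripper open.
Joint ranges: [-2.91, 2.91], [-0.3, 2.13], [-1.5, 1.42], [0.17, 2.43], [-1.26, 4.41], [0.16, 1.93], [-2.52, 2.52]. Speed limits (rad/s): [1.89, 1.89, 2.39, 2.39, 3.01, 3.01, 3.01].

### API

Orientations are given as [roll, pitch, yaw] about the fixed x, y, z axes, in that order (R = Rz(yaw) Ry(pitch) Rx(roll)).
In Python, from workcell import bot, vision, job_done gives the robot as it stands.
- The arm moves only by the tool arm_command, never from a script. Its arguments are lists of equal length, an entry for each row: "gripper": the finger opening in cm, from 0 to 8.54; "slide": the shift along the tool's x, y, z in cm, a list of three; "turn": the turn, a rotation vector about the tool's x, y, z in degrees, a list of three. A call has 1 to 5 rows; each row is the pose to reach, as a shift and turn from the pose commanded when the call began, along the tool's axes at that moment; what a row does not reach only later rows make up. A row lasts 1/8 s, in which the tool goes at most 62.5 mm and 10.7 degrees, less where a joint would pass 70% of its speed; a pose out of reach is approached as far as the arm can. A call with a gripper value outside its range is refused whole. The fingers move at their own pace and stop on an object; "force" is the grip in N (left out, the last holds). Time passes only in rows, so rows that repeat a pose let the fingers close. It gives the time, the measured TCP pose, the force and the opening at its end, in the units of the state.
- bot.observe(): the state, without advancing time (a new reading comes with each control period).
- vision.grab_frame(name): name is "scene" or "top" or "wrist"; returns the picture (480x640x3 uint8, blue, green, red); there is no depth.
- vision.camera_model(name): a dict with "mtx" (3x3 intrinsics, pixels), "T" (4x4, takes a point from camera to world coordinates). Camera axes: x right, y down, z forward; pixel columns grow to the right and rows downward; lengths in m; the calibration is good to about 2 mm. A picture is of the moment at which its call begins: read the wrist's pose just before it. camera_model takes no time and is no camera call; for the wrist camera it gives the pose at the moment of the call.
- job_done(): hands the job in, once; it reports no verdict.
The state is a dict: "clock": time; "qpos": joint angles; "qd": joint speeds; "joint_efforts": joint torques, N m; "position": TCP position; "tool_rot": TCP orientation; "force": force on the tool from outside, world axes, zero at the start; "moment": the same for the moment, N m; "grip_width": finger opening in m.
Only numpy, scipy, OpenCV 4.12 (cv2) and the standard library are available. Lean on these libraries where they do the work, as an engineer would, in place of code of your own. Each camera call takes 0.05 s, during which the arm holds its last target. There are 200 camera calls.

### The job

Switch on the bench-top hot-bar press with fingertip presses, in this order: the main power rocker on the control box (the box with the emergency stop), then the rocker on the heat supply (the unit with the screen), each by pressing its far half fully down, and then press the button on the little start box right down and let it come back up. Press lightly, keep off the emergency-stop mushroom, and do not lift, tip or shove the start box or disturb the other things on the bench. Finish with both rockers still on.

Things in the scene. Friction and masses are not known exactly. Their poses are not given: they have to be found in the camera images.
- control_box: White sloping desk box fixed to the bench, 146 mm deep (x), 180 wide (y). Origin at bench height under the middle of its black panel; x from the low front (45 mm high, robot's side) to the rear (67 mm), y to its left, z up. Panel 56 mm high at its middle, slope 0.15 rad rising along +x. Main rocker 45 mm right of the middle, emergency stop 50 mm left. May stand left or right of the heat supply.
- main_press (a point): Spot to press on the main rocker: top of its far half, 12 mm from the pivot (which runs along the box's y); moves with it. Black, 38 mm long (box's x), 26 wide, shallow V in a 50 x 38 mm steel surround 4 mm high. Off: far half slants up, spot 12 mm over the panel, outer end 15 mm. On: far half parallel to the panel, 8 mm over it. About 2 to 3 N moves it; it stays where it is left.
- main_rocker (a joint): Main power rocker angle, rad: 0 off, 0.34 fully on (far half down). Stiff: it stays at the angle where it is left.
- estop: Emergency stop: red mushroom head 40 mm across on a 48 mm yellow collar, top 33 mm over the control box's panel; origin on the panel under its centre, 95 mm to the left of the main rocker. Not to be touched.
- heat_supply: Grey pulse-heat supply fixed to the bench, 210 mm wide (y). Front part sloping as on the control box (front 45 mm high, panel's middle 56 mm, slope 0.15 rad rising along +x); behind it, at x 73 to 203 mm, a flat vented housing 80 mm high. Origin at bench height under the panel's middle; x front to rear, y to its left, z up. Screen 106 x 88 mm left and middle, rocker 62 mm right of the middle.
- heat_press (a point): Spot to press on the heat supply's rocker: top of its far half, 12 mm from the pivot. Same rocker, sizes and behaviour as at main_press.
- heat_rocker (a joint): Heat supply rocker angle, rad: 0 off, 0.34 fully on (far half down). Stiff: it stays at the angle where it is left.
- start_box: Loose grey start box, 64 x 64 mm and 45 mm high, about 0.45 kg, on rubber feet, with one push button in its top; origin at the middle of its underside, z up. Only its button is to be pressed.
- start_top (a point): Centre of the top face of the start box's round grey button, 58 mm over the bench: 32 mm across, standing 8 mm proud of a 42 mm steel collar 5 mm high. The point moves with the button.
- start_button (a joint): Travel of the start button, m: 0 up, 0.005 fully down; spring-returned, 1 N at first, 4 N fully down.
- carrier: Loose aluminium PCB carrier with a green board, 60 x 90 mm and 11 mm high, beside the start box; origin at its underside. Leave alone.
- screwdriver: Loose screwdriver 150 mm long lying beside the start box; origin at its underside. Leave alone.
- flux_jar: Loose amber jar with black cap, 40 mm across, 55 mm high, to the right of the work; origin at its underside. Leave alone.
- tape_roll: Loose amber roll of tape, ring 68 mm across and 20 mm high, to the left of the work; origin at its underside. Leave alone.
There are look-alikes about, which are no part of the job. Of the things that look like the start_box, the middle-sized one is meant. There is more than one size of the control_box; the one meant has the size given above.

How it is judged:
On the way, in this order (a step that is already met when the one before it is completed fails the run):
1. the main rocker is flipped on (value of joint main_rocker above 0.24 rad), for 0.2 s.
2. then the heat supply's rocker is flipped on (value of joint each of main_rocker, heat_rocker above 0.24 rad), for 0.2 s.
3. then, with both on, the start button is pressed down by a finger (all of step 2 and value of joint start_button above 0.0035 m and contact force between the fingers and start_box above 0.5 N), for 0.04 s.
At the end, for the whole second after the job is handed in: Both rockers are on (over 0.24 rad), the start button is back up (under 1.5 mm), the start box stands at rest within 20 mm of where it was and upright within 0.05 rad, and the other things lie within 15 mm of where they were (all of step 2 and value of joint start_button below 0.0015 m and distance of start_box from where it was at the start of the episode below 0.02 m and angle between start_box's own z axis and vertical below 0.05 rad and linear speed of start_box below 0.01 m/s and distance of each of carrier, screwdriver, flux_jar, tape_roll from where it was at the start of the episode below 0.015 m); the robot touches nothing.
It fails at once if out of order: heat switched on while main power is off, or start pressed before both rockers are on ((value of joint heat_rocker above 0.2 rad and value of joint main_rocker below 0.15 rad) or (value of joint start_button above 0.0025 m and value of joint any of main_rocker, heat_rocker below 0.15 rad)).
It fails at once if the emergency stop is touched (contact force between any of the fingers, the arm and estop above 0.5 N).
It fails at once if a box is pressed harder than 30 N (contact force between any of the fingers, the arm and control_box above 30 N or contact force between any of the fingers, the arm and heat_supply above 30 N or contact force between any of the fingers, the arm and start_box above 30 N).
It fails at once if the start box is lifted, tipped or shoved (height (world z) of start_box above 0.01 m or angle between start_box's own z axis and vertical above 0.2 rad or distance of start_box from where it was at the start of the episode above 0.03 m).
It fails at once if another thing on the bench is disturbed (moved over 20 mm) (distance of any of carrier, screwdriver, flux_jar, tape_roll from where it was at the start of the episode above 0.02 m).
It also fails if it takes over 54 s, if anything falls off the work surface, if the arm or the gripper's body presses on something with over 40 N, if the wrist force passes 120 N, or if a joint passes its speed limit or range.

## Working session

There is one attempt and no reset: what is moved stays moved. The work goes in short steps, Python scripts to look and compute and a tool call to move; the robot and the scene stay as the last step left them, time stands still between calls to the robot, and variables do not carry over. Pictures are saved under pics/ and viewed, about 8 in all and at most 12, crops included, and the job is handed in when it is done.

Besides the shell and the picture viewer there is one more tool, called after "Request:" in YAML: its name, and indented under it one key for each argument. arm_command: Moves the arm, as the interface text tells. Its arguments: {"type":"object","properties":{"gripper":{"type":"array","items":{"type":"number"}},"slide":{"type":"array","items":{"type":"array","items":{"type":"number"}}},"turn":{"type":"array","items":{"type":"array","items":{"type":"number"}}},"force":{"type":"number"}},"required":["gripper","slide","turn"]}

```bash
mkdir -p pics; python3 - <<'E'
from workcell import bot, vision
import cv2, numpy as np
np.set_printoptions(precision=4,suppress=True)
for n in ("scene","top"):
    cv2.imwrite(f"pics/{n}0.png",vision.grab_frame(n)); m=vision.camera_model(n); print(n,m["mtx"],m["T"])
s=bot.observe(); print(s)
E
```

```text
scene [[600.3328   0.     324.8429]
 [  0.     600.3328 238.9219]
 [  0.       0.       1.    ]] [[-0.2586  0.5599 -0.7872  1.5733]
 [ 0.9658  0.1669 -0.1985  0.2599]
 [ 0.0202 -0.8116 -0.5839  0.8212]
 [ 0.      0.      0.      1.    ]]
top [[463.8376   0.     321.3055]
 [  0.     463.8376 242.6444]
 [  0.       0.       1.    ]] [[ 0.0214 -0.9958  0.0886  0.4842]
 [-0.9994 -0.0235 -0.0236  0.0285]
 [ 0.0256 -0.088  -0.9958  1.1246]
 [ 0.      0.      0.      1.    ]]
{'clock': 0.1, 'qpos': array([-1.1702,  0.5219, -0.0363,  1.5999,  0.0212,  1.0211, -0.1128]), 'qd': array([-0.0001, -0.002 ,  0.0005, -0.0017, -0.0001,  0.0006,  0.0011]), 'joint_efforts': array([  0.0043, -92.8477,   1.9846, -37.0532,   0.0182,   0.0056,
         0.0001]), 'position': array([0.2834, 0.5567, 0.2096]), 'tool_rot': array([-3.1407,  0.0001,  2.6708]), 'force': array([0.7481, 0.084 , 0.2017]), 'moment': array([-0.0121,  0.0043, -0.0288]), 'grip_width': 0.0853189509149944}
```

View pics/top0.png

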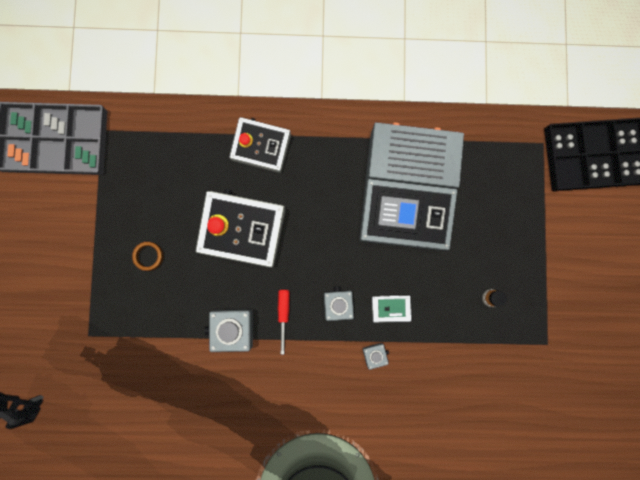

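View pics/scene0.png

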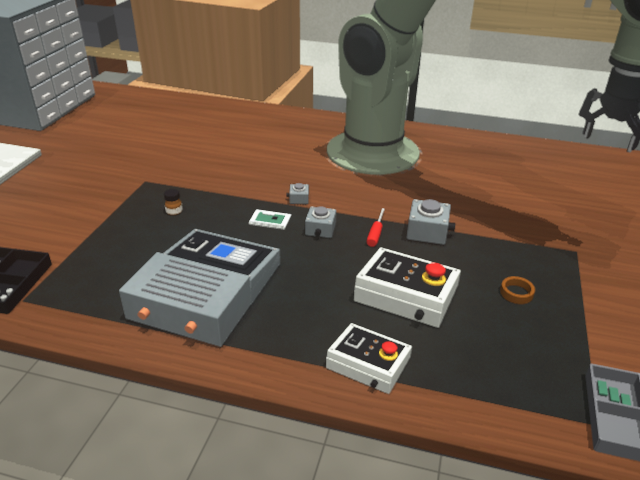

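Top view shows these candidates:
- **Control box:** large at (240,229), about 80 px or 180 mm wide, versus small at (261,144). I choose the large one.
- **Start box:** (230,331) large, (339,306) middle, (376,356) small. I choose the middle one.
- **Heat supply:** (410,215), the only one, with its rocker at (436,217).
- **Main rocker:** (258,233).

Next I measure these and check one close crop.

```bash
cat > h.py <<'E'
import numpy as np, cv2
np.set_printoptions(precision=4,suppress=True)
def ray(m,p,z):
    d=m["T"][:3,:3]@np.linalg.solve(m["mtx"],[p[0],p[1],1]); o=m["T"][:3,3]
    return o+d*(z-o[2])/d[2]
def proj(m,P):
    c=np.linalg.inv(m["T"])@np.r_[P,1]; u=m["mtx"]@c[:3]; return u[:2]/u[2]
E
python3 - <<'E'
from h import *
from workcell import vision
im=cv2.imread("pics/top0.png"); m=vision.camera_model("top")
hsv=cv2.cvtColor(im,cv2.COLOR_BGR2HSV)
light=((hsv[...,2]>105)&(hsv[...,1]<70)).astype(np.uint8)
def box(x,y,r,z,name,mask=light):
    sub=mask[y-r:y+r,x-r:x+r]
    cs,_=cv2.findContours(sub,cv2.RETR_LIST,cv2.CHAIN_APPROX_NONE,offset=(x-r,y-r))
    for c in cs:
        if len(c)<30: continue
        P=np.array([ray(m,p,z)[:2] for p in c[:,0]],np.float32)*1000
        print(name,[round(v,1) for v in sum([list(t) if not np.isscalar(t) else [t] for t in cv2.minAreaRect(P)],[])])
box(240,229,52,.056,"ctrl"); box(258,233,18,.060,"mainr")
box(436,217,16,.060,"heatr"); box(410,215,60,.056,"heat"); box(339,306,22,.045,"start")
out=np.hstack([cv2.resize(im[y-45:y+45,x-45:x+45],(266,266),interpolation=cv2.INTER_CUBIC) for x,y in((240,229),(425,215),(339,306))])
cv2.imwrite("pics/crop1.png",out)
E
```

```text
ctrl [599.0, 150.4, 28.5, 42.5, 80.8]
ctrl [598.8, 150.0, 40.9, 52.9, 81.6]
ctrl [607.2, 194.3, 153.3, 119.1, 80.0]
ctrl [607.9, 194.0, 185.1, 146.4, 80.2]
mainr [598.5, 149.9, 28.4, 42.3, 80.8]
mainr [598.4, 149.5, 40.7, 52.7, 81.6]
mainr [599.7, 118.4, 81.1, 16.0, 1.7]
heatr [644.3, -261.6, 29.5, 44.0, 80.1]
heatr [644.4, -261.2, 41.0, 53.5, 83.0]
heatr [647.2, -293.4, 9.4, 73.3, 89.8]
heat [644.9, -262.7, 29.6, 44.2, 80.1]
heat [645.0, -262.3, 41.1, 53.7, 83.0]
heat [653.5, -195.2, 42.5, 55.9, 83.3]
heat [655.1, -174.9, 89.2, 68.6, 84.9]
heat [651.0, -200.1, 192.2, 123.9, 84.7]
heat [651.4, -200.1, 212.3, 144.5, 84.7]
heat [766.9, -214.4, 214.4, 76.3, 85.0]
start [435.6, -39.9, 63.0, 63.0, 5.0]
```

View pics/crop1.png

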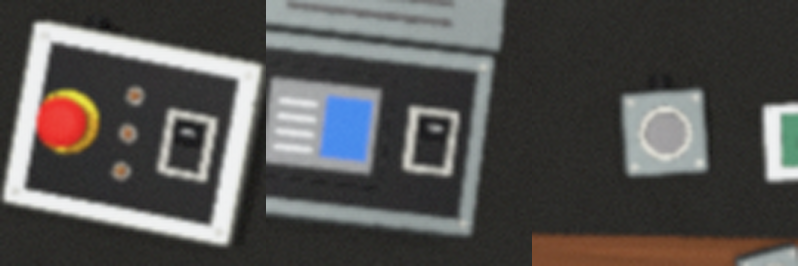

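The crop confirms the choice: the large control box measures 185 x 146 mm, the heat supply 212 mm wide and the middle start box 63 mm square. Each has its rocker or button where the description puts it. Positions and yaws are good; next is the approach to main.

```bash
cat >> h.py <<'E'
from scipy.spatial.transform import Rotation as Ro
def go(pos,yaw):
    from workcell import bot
    s=bot.observe(); R=Ro.from_euler('xyz',s["tool_rot"]); T=Ro.from_euler('xyz',[np.pi,0,yaw])
    print("t",s["clock"],"pos",s["position"],"rot",s["tool_rot"],"F",s["force"],"w",s["grip_width"])
    print("slide cm",100*R.inv().apply(np.array(pos)-s["position"]),"turn",(R.inv()*T).as_rotvec(degrees=True))
E
python3 -c "
from h import *
go([.612,.1475,.14],2.969)"
```

```text
t 0.1 pos [0.2834 0.5567 0.2096] rot [-3.1407  0.0001  2.6708] F [0.7481 0.084  0.2017] w 0.0853189509149944
slide cm [-47.849  -21.5622   6.9845] turn [ -0.0535  -0.0044 -17.083 ]
```

Request:
arm_command:
  gripper: [0,0,0,0,0]
  slide:
    - [-5,-2.2,0.7]
    - [-10,-4.5,1.4]
    - [-15,-6.7,2.1]
    - [-20,-9,2.8]
    - [-25,-11.2,3.5]
  turn:
    - [0,0,-4]
    - [0,0,-8]
    - [0,0,-12]
    - [0,0,-17.1]
    - [0,0,-17.1]

```text
clock: 0.72
position: [0.4564, 0.3421, 0.1748]
tool_rot: [-3.141, -0.0, 2.971]
force: [0.3, -0.6, 0.2]
grip_width: 0.0002
```

```bash
python3 -c "
from h import *
go([.612,.1475,.14],2.969)"
```

```text
t 0.725 pos [0.4564 0.3421 0.1748] rot [-3.1414 -0.0002  2.9707] F [ 0.2915 -0.5754  0.2188] w 0.0001604065949803371
slide cm [-18.6467 -16.5314   3.4751] turn [-0.0093 -0.0115  0.0961]
```

Request:
arm_command:
  gripper: [0,0,0,0,0]
  slide:
    - [-4.7,-4.1,0.9]
    - [-9.3,-8.3,1.8]
    - [-14,-12.4,2.6]
    - [-18.6,-16.5,3.5]
    - [-18.6,-16.5,3.5]
  turn:
    - [0,0,0]
    - [0,0,0]
    - [0,0,0]
    - [0,0,0]
    - [0,0,0]

```text
clock: 1.35
position: [0.6123, 0.1437, 0.1388]
tool_rot: [-3.139, -0.0, 2.962]
force: [-0.9, 0.6, -0.2]
grip_width: 0.0002
```

```bash
python3 - <<'E'
from h import *
from workcell import vision
go([.612,.1475,.085],2.969)
m=vision.camera_model("wrist"); im=vision.grab_frame("wrist"); print(m["T"][:3,3])
for P in ([.5985,.1498,.06],[.612,.1475,.07]):
    p=proj(m,np.array(P)); print(p); cv2.circle(im,tuple(int(v) for v in p),4,(255,0,255),1)
cv2.imwrite("pics/w1.png",im)
E
```

```text
t 1.35 pos [0.6123 0.1437 0.1388] rot [-3.139  -0.0003  2.9625] F [-0.9478  0.5505 -0.221 ] w 0.0001847937062674218
slide cm [0.0916 0.3807 5.3818] turn [-0.1512 -0.0154 -0.3743]
[0.5389 0.1584 0.3025]
[328.4662 214.4655]
[328.7685 239.4759]
```

View pics/w1.png

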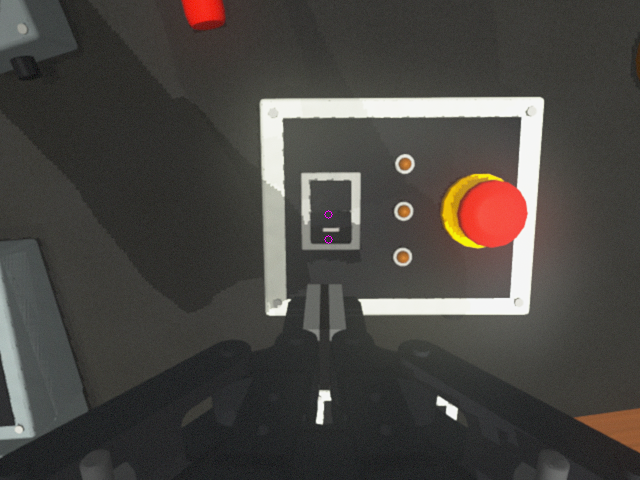

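The wrist view shows the rocker surround centred at (331,211). Predicted was (328,214), so the fix agrees within 2 mm. The far half carries the mark at (330,229), and the mushroom at (492,213) is well clear. Descending.

Request:
arm_command:
  gripper: [0,0,0,0,0]
  slide:
    - [0.1,-0.1,2]
    - [0.1,-0.1,4]
    - [0.1,-0.1,5.5]
    - [0.1,-0.1,5.5]
    - [0.1,-0.1,5.5]
  turn:
    - [0,0,0]
    - [0,0,0]
    - [0,0,0]
    - [0,0,0]
    - [0,0,0]

```text
clock: 2.02
position: [0.6095, 0.1489, 0.0857]
tool_rot: [3.141, 0.001, 2.97]
force: [-1.0, -0.4, 1.0]
grip_width: -0.0004
```

```bash
python3 -c "
from h import *
go([.611,.1485,.068],2.969)"
```

```text
t 2.025 pos [0.6095 0.1489 0.0857] rot [3.1412 0.0006 2.9696] F [-0.9986 -0.3824  1.048 ] w -0.0003630155426280242
slide cm [-0.1533 -0.0162  1.7743] turn [0.0225 0.0322 0.0335]
```

Settled. Pressing slowly.

Request:
arm_command:
  gripper: [0,0,0,0,0]
  slide:
    - [-0.15,0,0.4]
    - [-0.15,0,0.7]
    - [-0.15,0,1.0]
    - [-0.15,0,1.2]
    - [-0.15,0,1.4]
  turn:
    - [0,0,0]
    - [0,0,0]
    - [0,0,0]
    - [0,0,0]
    - [0,0,0]

```text
clock: 2.65
position: [0.6108, 0.1482, 0.071]
tool_rot: [-3.142, -0.0, 2.969]
force: [-0.2, -0.0, -0.5]
grip_width: 0.0002
```

Request:
arm_command:
  gripper: [0,0,0]
  slide:
    - [0,0,0.1]
    - [0,0,0.2]
    - [0,0,0.3]
  turn:
    - [0,0,0]
    - [0,0,0]
    - [0,0,0]

```text
clock: 3.02
position: [0.6108, 0.1483, 0.0681]
tool_rot: [3.142, 0.0, 2.969]
force: [0.6, 0.5, 0.2]
grip_width: -0.0003
```

Request:
arm_command:
  gripper: [0,0,0]
  slide:
    - [0,0,0.05]
    - [0,0,0.1]
    - [0,0,0.1]
  turn:
    - [0,0,0]
    - [0,0,0]
    - [0,0,0]

```text
clock: 3.4
position: [0.6108, 0.1483, 0.0671]
tool_rot: [3.142, 0.0, 2.969]
force: [-0.8, -0.1, -0.2]
grip_width: 0.0001
```

```bash
python3 - <<'E'
from h import *
from workcell import vision
go([.611,.1485,.066],2.969)
im=vision.grab_frame("scene")
cv2.imwrite("pics/s1.png",cv2.resize(im[220:330,350:470],None,fx=5,fy=5,interpolation=cv2.INTER_CUBIC))
E
```

```text
t 3.4 pos [0.6108 0.1483 0.0671] rot [3.1416 0.     2.9692] F [-0.8126 -0.1214 -0.1796] w 0.00011012766133672931
slide cm [-0.0189  0.027   0.1104] turn [0.0016 0.0004 0.0119]
```

View pics/s1.png

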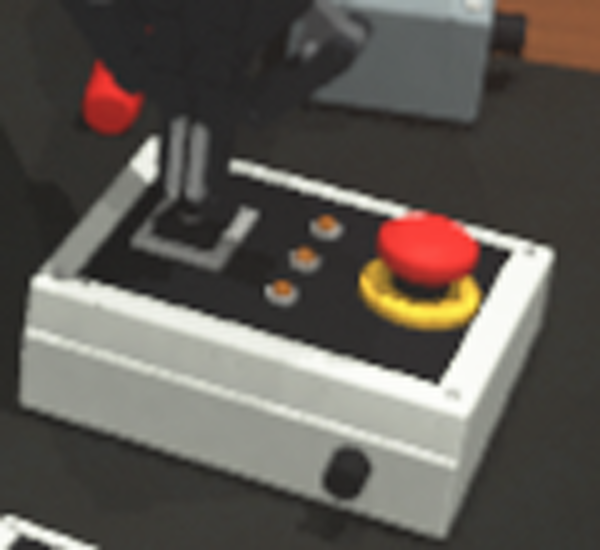

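```bash
python3 - <<'E'
from h import *
from workcell import vision
m=vision.camera_model("scene")
c=np.array([.5975,.1505,0]); ex=np.array([np.cos(.172),-np.sin(.172),0]); ey=np.array([np.sin(.172),np.cos(.172),0])
f=lambda P:(proj(m,P)-[350,220])*5
print("tcp",f(np.array([.6108,.1483,.0671])))
for sx in(-25,25):
  for sy in(-19,19): print(sx,sy,f(c+ex*sx/1e3+ey*sy/1e3+[0,0,.06+sx*.15e-3]))
print("far spot", f(c+ex*.012+[0,0,.068]))
E
```

```text
tcp [183.7547 228.5612]
-25 -19 [170.3322 185.4054]
-25 19 [256.1797 210.0923]
25 -19 [129.0906 237.8701]
25 19 [217.4573 263.9502]
far spot [184.9314 224.7249]
```

No clear force yet; going on down in small steps, watching the force.

Request:
arm_command:
  gripper: [0,0,0]
  slide:
    - [0,0,0.05]
    - [0,0,0.1]
    - [0,0,0.1]
  turn:
    - [0,0,0]
    - [0,0,0]
    - [0,0,0]

```text
clock: 3.82
position: [0.6107, 0.1482, 0.066]
tool_rot: [-3.142, -0.0, 2.969]
force: [0.7, 0.7, -0.4]
grip_width: 0.0003
```

Request:
arm_command:
  gripper: [0,0,0]
  slide:
    - [0,0,0.05]
    - [0,0,0.1]
    - [0,0,0.1]
  turn:
    - [0,0,0]
    - [0,0,0]
    - [0,0,0]

```text
clock: 4.2
position: [0.6108, 0.1482, 0.0651]
tool_rot: [-3.142, -0.0, 2.969]
force: [-0.3, -0.5, -0.2]
grip_width: 0.0004
```

Request:
arm_command:
  gripper: [0,0,0]
  slide:
    - [0,0,0.05]
    - [0,0,0.1]
    - [0,0,0.1]
  turn:
    - [0,0,0]
    - [0,0,0]
    - [0,0,0]

```text
clock: 4.58
position: [0.6107, 0.1482, 0.064]
tool_rot: [-3.142, -0.0, 2.969]
force: [-0.2, 0.1, -0.4]
grip_width: 0.0001
```

```bash
python3 - <<'E'
from h import *
from workcell import vision
go([.611,.1485,.066],2.969)
im=vision.grab_frame("wrist")
cv2.imwrite("pics/w2.png",cv2.resize(im[150:400,220:440],None,fx=2.4,fy=2.4,interpolation=cv2.INTER_CUBIC))
E
```

```text
t 4.575 pos [0.6107 0.1482 0.064 ] rot [-3.1415 -0.0001  2.9693] F [-0.2278  0.0774 -0.4179] w 7.027388225538853e-05
slide cm [-0.0223  0.0296 -0.197 ] turn [-0.0046 -0.0054  0.0157]
```

View pics/w2.png

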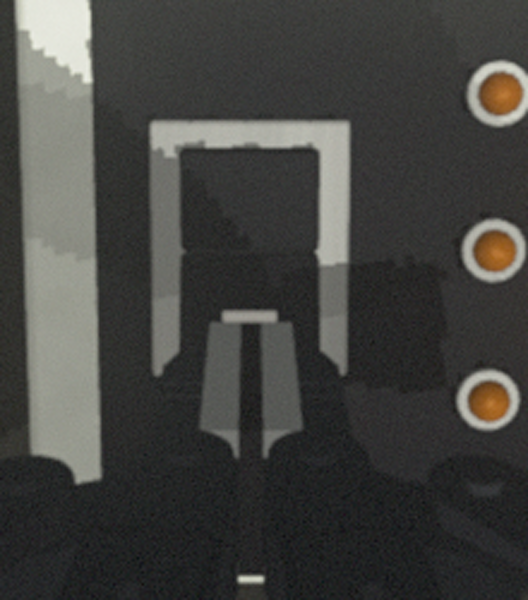

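```bash
python3 - <<'E'
from h import *
from workcell import vision
m=vision.camera_model("wrist"); ex=np.array([np.cos(.172),-np.sin(.172),0])
px=lambda x,y:(220+x/2.4,150+y/2.4)
for n,(x,y),z in(("pivot",(250,252),.062),("surr near",(250,122),.0563),("mark",(250,316),.0665),("finger edge",(250,322),.064)):
    P=ray(m,px(x,y),z); print(n,P,"along box x from centre(.5985,.1498):",1e3*(P-[.5985,.1498,0])@ex)
print("tcp px crop",(proj(m,np.array([.6107,.1482,.064]))-[220,150])*2.4, 1e3*(np.array([.6107,.1482,0])-[.5985,.1498,0])@ex)
t=cv2.imread("pics/top0.png")
E
```

```text
pivot [0.5964 0.1517 0.062 ] along box x from centre(.5985,.1498): -2.411005784285722
surr near [0.5729 0.1558 0.0563] along box x from centre(.5985,.1498): -26.22589995998328
mark [0.6073 0.1498 0.0665] along box x from centre(.5985,.1498): 8.71775263414083
finger edge [0.6097 0.1494 0.064 ] along box x from centre(.5985,.1498): 11.065107340412059
tcp px crop [244.9604 327.9113] 12.293827147746514
```

Request:
arm_command:
  gripper: [0,0,0]
  slide:
    - [0,0,0.05]
    - [0,0,0.1]
    - [0,0,0.1]
  turn:
    - [0,0,0]
    - [0,0,0]
    - [0,0,0]

```text
clock: 5.0
position: [0.6107, 0.1482, 0.063]
tool_rot: [-3.142, -0.0, 2.969]
force: [-0.3, -0.4, -0.0]
grip_width: 0.0004
```

Request:
arm_command:
  gripper: [0,0,0]
  slide:
    - [0,0,0.05]
    - [0,0,0.1]
    - [0,0,0.1]
  turn:
    - [0,0,0]
    - [0,0,0]
    - [0,0,0]

```text
clock: 5.38
position: [0.6107, 0.1482, 0.0621]
tool_rot: [-3.142, -0.0, 2.969]
force: [-0.8, 1.0, 0.2]
grip_width: 0.0002
```

Request:
arm_command:
  gripper: [0,0,0]
  slide:
    - [0,0,0.05]
    - [0,0,0.1]
    - [0,0,0.1]
  turn:
    - [0,0,0]
    - [0,0,0]
    - [0,0,0]

```text
clock: 5.75
position: [0.6107, 0.1482, 0.061]
tool_rot: [-3.142, -0.0, 2.969]
force: [0.7, -1.2, -0.6]
grip_width: -0.0001
```

```bash
python3 - <<'E'
from h import *
from workcell import vision
go([.611,.1485,.066],2.969)
im=vision.grab_frame("scene")
cv2.imwrite("pics/s2.png",cv2.resize(im[235:285,360:420],None,fx=10,fy=10,interpolation=cv2.INTER_CUBIC))
E
```

```text
t 5.75 pos [0.6107 0.1482 0.061 ] rot [-3.1415 -0.0001  2.9692] F [ 0.6995 -1.1983 -0.6175] w -9.668187173569264e-05
slide cm [-0.023   0.0326 -0.4976] turn [-0.0047 -0.0065  0.0127]
```

View pics/s2.png

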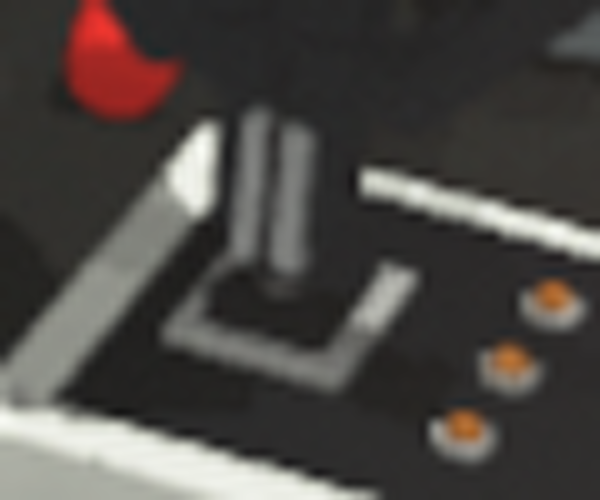

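```bash
python3 - <<'E'
from h import *
from workcell import vision
m=vision.camera_model("scene")
a=cv2.imread("pics/scene0.png"); b=vision.grab_frame("scene")
cv2.imwrite("pics/s3.png",np.hstack([cv2.resize(i[240:280,370:405],(400,457),interpolation=cv2.INTER_CUBIC) for i in(a,b)]))
for P in ([.609,.148,.0697],[.609,.148,.0657],[.6107,.1482,.061],[.6107,.1482,.066]): print(P,proj(m,np.array(P)), (proj(m,np.array(P))-[370,240])*11.43)
E
```

```text
[0.609, 0.148, 0.0697] [386.8654 264.1544] [192.7714 276.0847]
[0.609, 0.148, 0.0657] [386.7071 265.7004] [190.9623 293.7557]
[0.6107, 0.1482, 0.061] [386.4705 268.0249] [188.2577 320.3251]
[0.6107, 0.1482, 0.066] [386.6676 266.0992] [190.5111 298.3141]
```

View pics/s3.png

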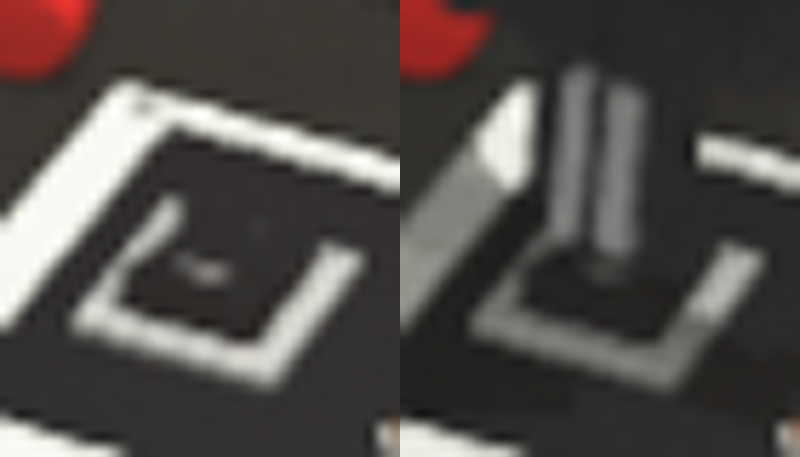

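The rocker mark hasn't moved: (205,268) before, about (200,270) now. The finger tips end about 6 px above the reported TCP, so the real tips sit well above it. I'll keep descending in small steps and watch the force.

Request:
arm_command:
  gripper: [0,0,0,0]
  slide:
    - [0,0,0.1]
    - [0,0,0.2]
    - [0,0,0.3]
    - [0,0,0.3]
  turn:
    - [0,0,0]
    - [0,0,0]
    - [0,0,0]
    - [0,0,0]

```text
clock: 6.35
position: [0.6108, 0.1482, 0.058]
tool_rot: [-3.142, -0.0, 2.969]
force: [0.6, -0.8, 0.5]
grip_width: -0.0003
```

Request:
arm_command:
  gripper: [0,0,0,0]
  slide:
    - [0,0,0.1]
    - [0,0,0.2]
    - [0,0,0.3]
    - [0,0,0.3]
  turn:
    - [0,0,0]
    - [0,0,0]
    - [0,0,0]
    - [0,0,0]

```text
clock: 6.85
position: [0.6107, 0.1482, 0.055]
tool_rot: [-3.142, -0.0, 2.969]
force: [-0.0, 0.2, 0.4]
grip_width: 0.0001
```

Request:
arm_command:
  gripper: [0,0,0,0]
  slide:
    - [0,0,0.1]
    - [0,0,0.2]
    - [0,0,0.3]
    - [0,0,0.3]
  turn:
    - [0,0,0]
    - [0,0,0]
    - [0,0,0]
    - [0,0,0]

```text
clock: 7.35
position: [0.6107, 0.1482, 0.052]
tool_rot: [-3.141, -0.0, 2.969]
force: [-0.4, -0.4, 0.2]
grip_width: -0.0
```

```bash
python3 - <<'E'
from h import *
from workcell import vision
go([.611,.1485,.066],2.969)
b=vision.grab_frame("scene"); c=vision.grab_frame("wrist"); m=vision.camera_model("wrist")
cv2.imwrite("pics/s4.png",np.hstack([cv2.resize(b[235:280,365:410],(400,400),interpolation=cv2.INTER_CUBIC),cv2.resize(c[200:360,240:400],(400,400))]))
p=np.array([.6107,.1482,.052]);print(proj(m,p),proj(vision.camera_model("scene"),p))
E
```

```text
t 7.35 pos [0.6107 0.1482 0.052 ] rot [-3.1415 -0.0001  2.9692] F [-0.3592 -0.3703  0.1847] w -4.784542072407755e-05
slide cm [-0.021   0.0351 -1.399 ] turn [-0.0054 -0.0069  0.0092]
[322.0543 286.5804] [386.118  271.4682]
```

View pics/s4.png

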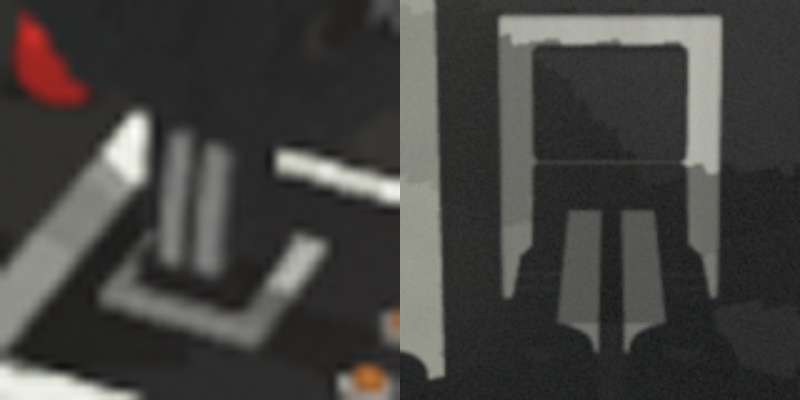

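The rocker now looks changed: a bright pivot line at wrist crop y=162, the mark hidden under the finger, and the tips at the surface. The last millimetres follow, with force watch.

Request:
arm_command:
  gripper: [0,0,0]
  slide:
    - [0,0,0.05]
    - [0,0,0.1]
    - [0,0,0.1]
  turn:
    - [0,0,0]
    - [0,0,0]
    - [0,0,0]

```text
clock: 7.82
position: [0.611, 0.1482, 0.0512]
tool_rot: [3.141, 0.0, 2.969]
force: [1.1, -0.3, 2.1]
grip_width: 0.0
```

Request:
arm_command:
  gripper: [0,0,0]
  slide:
    - [0,0,0.05]
    - [0,0,0.1]
    - [0,0,0.1]
  turn:
    - [0,0,0]
    - [0,0,0]
    - [0,0,0]

```text
clock: 8.2
position: [0.6112, 0.1482, 0.0503]
tool_rot: [3.141, 0.001, 2.969]
force: [3.4, -0.9, 3.9]
grip_width: -0.0002
```

Request:
arm_command:
  gripper: [0,0,0]
  slide:
    - [0,0,0.05]
    - [0,0,0.1]
    - [0,0,0.1]
  turn:
    - [0,0,0]
    - [0,0,0]
    - [0,0,0]

```text
clock: 8.57
position: [0.6106, 0.1483, 0.0489]
tool_rot: [-3.141, -0.0, 2.969]
force: [2.7, -1.3, 2.9]
grip_width: 0.0002
```

Request:
arm_command:
  gripper: [0,0,0]
  slide:
    - [0,0,0.05]
    - [0,0,0.1]
    - [0,0,0.1]
  turn:
    - [0,0,0]
    - [0,0,0]
    - [0,0,0]

```text
clock: 8.95
position: [0.6106, 0.1482, 0.0479]
tool_rot: [-3.141, -0.0, 2.969]
force: [1.1, 0.1, 2.3]
grip_width: -0.0
```

Request:
arm_command:
  gripper: [0,0,0]
  slide:
    - [0,0,0.05]
    - [0,0,0.1]
    - [0,0,0.1]
  turn:
    - [0,0,0]
    - [0,0,0]
    - [0,0,0]

```text
clock: 9.32
position: [0.6106, 0.1482, 0.047]
tool_rot: [-3.141, -0.0, 2.969]
force: [1.7, -0.1, 2.4]
grip_width: 0.0001
```

Request:
arm_command:
  gripper: [0,0,0]
  slide:
    - [0,0,0.05]
    - [0,0,0.1]
    - [0,0,0.1]
  turn:
    - [0,0,0]
    - [0,0,0]
    - [0,0,0]

```text
clock: 9.7
position: [0.6107, 0.1482, 0.046]
tool_rot: [-3.141, -0.0, 2.969]
force: [2.0, -0.3, 0.8]
grip_width: 0.0002
```

Request:
arm_command:
  gripper: [0,0,0]
  slide:
    - [0,0,0.05]
    - [0,0,0.1]
    - [0,0,0.1]
  turn:
    - [0,0,0]
    - [0,0,0]
    - [0,0,0]

```text
clock: 10.07
position: [0.6109, 0.1482, 0.0454]
tool_rot: [3.142, 0.0, 2.969]
force: [0.6, -0.2, 7.2]
grip_width: -0.0002
```

The force rose to 7.2 N at the end of travel, so the main rocker is fully on. Rising and checking with the wrist camera.

Request:
arm_command:
  gripper: [0,0,0,0]
  slide:
    - [0,0,-2]
    - [0,0,-5]
    - [0,0,-6]
    - [0,0,-6]
  turn:
    - [0,0,0]
    - [0,0,0]
    - [0,0,0]
    - [0,0,0]

```text
clock: 10.58
position: [0.6109, 0.1484, 0.1059]
tool_rot: [3.141, 0.001, 2.969]
force: [1.0, -0.6, -0.4]
grip_width: 0.0001
```

```bash
python3 - <<'E'
from h import *
from workcell import vision
go([.6565,-.262,.10],3.0516)
c=vision.grab_frame("wrist");b=vision.grab_frame("scene"); a=cv2.imread("pics/scene0.png")
cv2.imwrite("pics/w3.png",np.hstack([cv2.resize(a[240:280,370:405],(230,263),interpolation=cv2.INTER_CUBIC),cv2.resize(b[240:280,370:405],(230,263),interpolation=cv2.INTER_CUBIC),c[140:403,200:500]]))
E
```

```text
t 10.575 pos [0.6109 0.1484 0.1059] rot [3.1411 0.0009 2.9693] F [ 1.0469 -0.6415 -0.3532] w 0.00013834057952531183
slide cm [-11.5236 -39.6479   0.5816] turn [ 0.0282  0.0538 -4.7158]
```

View pics/w3.png

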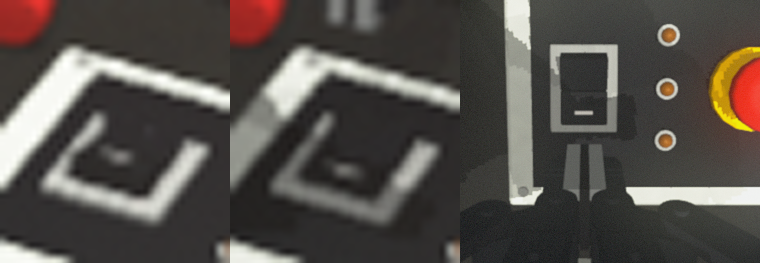

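The mark moved down about 2 px in the scene view, from (118,155) to (117,170) in the crop, and the wrist view shows the near half raised, so main is on. Moving to heat.

Request:
arm_command:
  gripper: [0,0,0,0,0]
  slide:
    - [-1.4,-5,0]
    - [-2.9,-10,0]
    - [-4.3,-15,0]
    - [-5.8,-20,0]
    - [-7.2,-25,0]
  turn:
    - [0,0,-1]
    - [0,0,-2]
    - [0,0,-3]
    - [0,0,-4]
    - [0,0,-4.7]

```text
clock: 11.3
position: [0.6383, -0.112, 0.104]
tool_rot: [3.141, -0.002, 3.052]
force: [0.4, 0.2, 0.8]
grip_width: -0.0002
```

```bash
python3 -c "
from h import *
go([.6565,-.262,.10],3.0516)"
```

```text
t 11.3 pos [ 0.6383 -0.112   0.104 ] rot [ 3.1415 -0.0016  3.0518] F [0.383  0.1828 0.8207] w -0.00020173019505016594
slide cm [ -3.1582 -14.7774   0.3973] turn [ 0.0079 -0.0905  0.0133]
```

Request:
arm_command:
  gripper: [0,0,0,0,0]
  slide:
    - [-1.1,-5,0]
    - [-2.1,-10,0]
    - [-3.1,-14.6,0]
    - [-3.1,-14.6,0]
    - [-3.1,-14.6,0]
  turn:
    - [0,0,0]
    - [0,0,0]
    - [0,0,0]
    - [0,0,0]
    - [0,0,0]

```text
clock: 11.92
position: [0.6561, -0.2578, 0.104]
tool_rot: [3.141, -0.002, 3.051]
force: [-0.5, 1.4, -0.6]
grip_width: -0.0002
```

```bash
python3 - <<'E'
from h import *
from workcell import vision
go([.6565,-.262,.058],3.0516)
c=vision.grab_frame("wrist"); m=vision.camera_model("wrist")
for P in ([.645,-.2618,.06],[.6565,-.262,.07]):
    p=proj(m,np.array(P)); print(p); cv2.circle(c,tuple(int(v) for v in p),3,(255,0,255),1)
sub=c[120:400,200:480]; cv2.imwrite("pics/w4.png",cv2.resize(sub,None,fx=2,fy=2))
E
```

```text
t 11.925 pos [ 0.6561 -0.2578  0.104 ] rot [ 3.1406 -0.0015  3.0513] F [-0.4578  1.4402 -0.6216] w -0.00016268524238874382
slide cm [-0.0874 -0.4147  4.598 ] turn [ 0.0577 -0.0886 -0.0152]
[312.1904 235.7017]
[313.3881 261.2326]
```

View pics/w4.png

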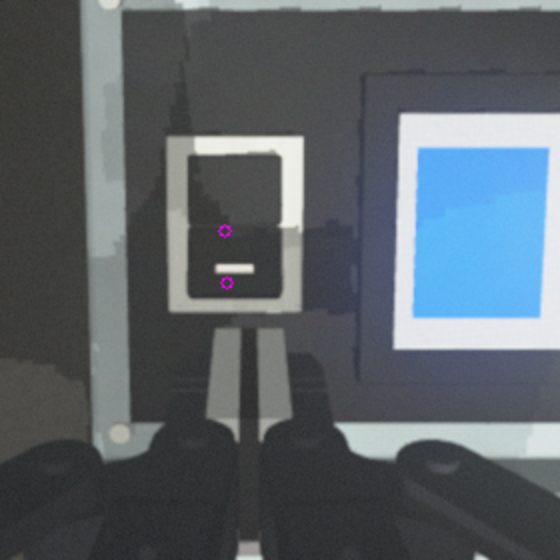

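The wrist view shows the heat rocker surround centred at crop (235,224), predicted (224,231), with the fingers at column 249. So I shift about 3 mm in -y and descend.

Request:
arm_command:
  gripper: [0,0,0,0,0]
  slide:
    - [0,-0.3,1]
    - [0,-0.3,2.5]
    - [0,-0.3,4]
    - [0,-0.3,4.7]
    - [0,-0.3,4.7]
  turn:
    - [0,0,0]
    - [0,0,0]
    - [0,0,0]
    - [0,0,0]
    - [0,0,0]

```text
clock: 12.6
position: [0.656, -0.2614, 0.0573]
tool_rot: [3.141, -0.001, 3.051]
force: [0.6, -0.2, -0.2]
grip_width: 0.0
```

Request:
arm_command:
  gripper: [0,0,0,0]
  slide:
    - [0,0,0.2]
    - [0,0,0.4]
    - [0,0,0.5]
    - [0,0,0.5]
  turn:
    - [0,0,0]
    - [0,0,0]
    - [0,0,0]
    - [0,0,0]

```text
clock: 13.1
position: [0.6562, -0.2616, 0.0531]
tool_rot: [3.142, 0.0, 3.051]
force: [0.2, 0.5, 0.8]
grip_width: -0.0002
```

Request:
arm_command:
  gripper: [0,0,0,0,0]
  slide:
    - [0,0,0.1]
    - [0,0,0.2]
    - [0,0,0.3]
    - [0,0,0.4]
    - [0,0,0.4]
  turn:
    - [0,0,0]
    - [0,0,0]
    - [0,0,0]
    - [0,0,0]
    - [0,0,0]

```text
clock: 13.72
position: [0.6565, -0.2616, 0.0492]
tool_rot: [-3.142, 0.0, 3.051]
force: [2.9, 0.1, 3.4]
grip_width: 0.0003
```

Request:
arm_command:
  gripper: [0,0,0,0]
  slide:
    - [0,0,0.1]
    - [0,0,0.15]
    - [0,0,0.2]
    - [0,0,0.2]
  turn:
    - [0,0,0]
    - [0,0,0]
    - [0,0,0]
    - [0,0,0]

```text
clock: 14.22
position: [0.656, -0.2616, 0.0469]
tool_rot: [-3.142, -0.0, 3.051]
force: [1.5, 0.3, 2.6]
grip_width: 0.0003
```

Request:
arm_command:
  gripper: [0,0,0]
  slide:
    - [0,0,0.05]
    - [0,0,0.1]
    - [0,0,0.1]
  turn:
    - [0,0,0]
    - [0,0,0]
    - [0,0,0]

```text
clock: 14.6
position: [0.6562, -0.2616, 0.046]
tool_rot: [-3.142, -0.0, 3.051]
force: [0.8, -0.8, 1.3]
grip_width: 0.0001
```

Request:
arm_command:
  gripper: [0,0,0]
  slide:
    - [0,0,0.05]
    - [0,0,0.08]
    - [0,0,0.08]
  turn:
    - [0,0,0]
    - [0,0,0]
    - [0,0,0]

```text
clock: 14.98
position: [0.6563, -0.2616, 0.0455]
tool_rot: [-3.142, 0.0, 3.051]
force: [1.0, -0.6, 5.3]
grip_width: 0.0001
```

Same end height (0.0455) and the force is rising, so heat is on. Moving on to the start button.

Request:
arm_command:
  gripper: [0,0,0,0]
  slide:
    - [0,0,-2]
    - [0,0,-5]
    - [0,0,-6]
    - [0,0,-6]
  turn:
    - [0,0,0]
    - [0,0,0]
    - [0,0,0]
    - [0,0,0]

```text
clock: 15.48
position: [0.6564, -0.2617, 0.1061]
tool_rot: [-3.141, 0.001, 3.051]
force: [-0.3, 0.4, -0.3]
grip_width: -0.0001
```

```bash
python3 - <<'E'
from h import *
from workcell import vision
go([.4356,-.0395,.10],3.0516)
c=vision.grab_frame("wrist");b=vision.grab_frame("scene"); a=cv2.imread("pics/scene0.png")
f=lambda i:cv2.resize(i[230:262,175:215],(250,200),interpolation=cv2.INTER_CUBIC)
cv2.imwrite("pics/w5.png",np.hstack([f(a),f(b),cv2.resize(c[170:330,220:420],(250,200))]))
E
```

```text
t 15.475 pos [ 0.6564 -0.2617  0.1061] rot [-3.1413  0.0009  3.0512] F [-0.2624  0.4399 -0.3487] w -6.902953895555996e-05
slide cm [23.9949 20.1369  0.5855] turn [-0.017   0.0504 -0.0227]
```

View pics/w5.png

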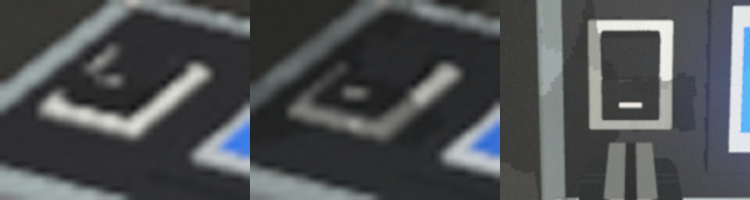

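The heat mark moved from (112,80) to (105,92) in the crop, about 2 px down, so heat is on. On to the start box.

Request:
arm_command:
  gripper: [0,0,0,0,0]
  slide:
    - [4,3.4,0]
    - [8,6.7,0]
    - [12,10.1,0]
    - [16,13.4,0]
    - [20,16.8,0]
  turn:
    - [0,0,0]
    - [0,0,0]
    - [0,0,0]
    - [0,0,0]
    - [0,0,0]

```text
clock: 16.2
position: [0.4704, -0.0752, 0.1047]
tool_rot: [3.142, -0.001, 3.051]
force: [1.3, 1.0, 1.3]
grip_width: 0.0001
```

Request:
arm_command:
  gripper: [0,0,0,0,0]
  slide:
    - [2,1.7,0]
    - [4,3.3,0]
    - [4,3.3,0]
    - [4,3.3,0]
    - [4,3.3,0]
  turn:
    - [0,0,0]
    - [0,0,0]
    - [0,0,0]
    - [0,0,0]
    - [0,0,0]

```text
clock: 16.82
position: [0.4357, -0.0403, 0.1051]
tool_rot: [-3.141, -0.0, 3.05]
force: [0.0, -0.2, -0.1]
grip_width: 0.0
```

```bash
python3 - <<'E'
from h import *
from workcell import vision
go([.4356,-.0395,.045],3.0516)
c=vision.grab_frame("wrist"); m=vision.camera_model("wrist")
p=proj(m,np.array([.4356,-.0399,.058])); print(p)
cv2.circle(c,tuple(int(v) for v in p),3,(255,0,255),1)
cv2.imwrite("pics/w6.png",c[100:440,140:540])
E
```

```text
t 16.825 pos [ 0.4357 -0.0403  0.1051] rot [-3.1415 -0.0001  3.0504] F [ 0.0079 -0.1828 -0.0841] w 4.380731964350188e-05
slide cm [0.0148 0.0772 6.0088] turn [-0.0065 -0.0077 -0.0664]
[322.8474 252.2498]
```

The viewer is exhausted, so I locate the button numerically.

```bash
python3 - <<'E'
from h import *
from workcell import vision
m=vision.camera_model("wrist"); g=cv2.medianBlur(cv2.cvtColor(vision.grab_frame("wrist"),cv2.COLOR_BGR2GRAY),3)
c=cv2.HoughCircles(g[150:330,200:450],cv2.HOUGH_GRADIENT,1,10,param1=80,param2=18,minRadius=18,maxRadius=45)
for x,y,r in c[0][:4]: print(x+200,y+150,r,ray(m,(x+200,y+150),.053))
E
```

```text
324.5 241.5 30.7 [ 0.4308 -0.0385  0.053 ]
332.5 249.5 34.2 [ 0.4362 -0.0343  0.053 ]
319.5 256.5 37.8 [ 0.4398 -0.0423  0.053 ]
286.5 216.5 21.0 [ 0.4138 -0.0588  0.053 ]
```

Request:
arm_command:
  gripper: [0,0,0,0,0]
  slide:
    - [0.25,0.1,1.5]
    - [0.25,0.1,3]
    - [0.25,0.1,4.5]
    - [0.25,0.1,6]
    - [0.25,0.1,6.3]
  turn:
    - [0,0,0]
    - [0,0,0]
    - [0,0,0]
    - [0,0,0]
    - [0,0,0]

```text
clock: 17.55
position: [0.4326, -0.0387, 0.0416]
tool_rot: [-3.141, -0.001, 3.051]
force: [-0.7, -0.3, 1.0]
grip_width: -0.0001
```

Request:
arm_command:
  gripper: [0,0,0,0,0]
  slide:
    - [0,0,0.1]
    - [0,0,0.2]
    - [0,0,0.3]
    - [0,0,0.4]
    - [0,0,0.4]
  turn:
    - [0,0,0]
    - [0,0,0]
    - [0,0,0]
    - [0,0,0]
    - [0,0,0]

```text
clock: 18.18
position: [0.433, -0.0385, 0.0383]
tool_rot: [-3.142, 0.0, 3.051]
force: [-0.4, 0.3, 0.4]
grip_width: 0.0001
```

Request:
arm_command:
  gripper: [0,0,0,0]
  slide:
    - [0,0,0.1]
    - [0,0,0.2]
    - [0,0,0.3]
    - [0,0,0.3]
  turn:
    - [0,0,0]
    - [0,0,0]
    - [0,0,0]
    - [0,0,0]

```text
clock: 18.68
position: [0.433, -0.0385, 0.0353]
tool_rot: [-3.142, 0.0, 3.051]
force: [-0.2, -0.1, 1.9]
grip_width: 0.0002
```

Request:
arm_command:
  gripper: [0,0,0,0]
  slide:
    - [0,0,0.1]
    - [0,0,0.2]
    - [0,0,0.2]
    - [0,0,0.2]
  turn:
    - [0,0,0]
    - [0,0,0]
    - [0,0,0]
    - [0,0,0]

```text
clock: 19.18
position: [0.433, -0.0385, 0.0333]
tool_rot: [-3.142, 0.0, 3.051]
force: [0.5, 0.6, 3.0]
grip_width: 0.0002
```

Request:
arm_command:
  gripper: [0,0,0]
  slide:
    - [0,0,0.05]
    - [0,0,0.1]
    - [0,0,0.1]
  turn:
    - [0,0,0]
    - [0,0,0]
    - [0,0,0]

```text
clock: 19.55
position: [0.433, -0.0386, 0.0323]
tool_rot: [-3.142, 0.0, 3.051]
force: [-0.5, 0.6, 4.2]
grip_width: -0.0001
```

Request:
arm_command:
  gripper: [0,0,0]
  slide:
    - [0,0,0.05]
    - [0,0,0.08]
    - [0,0,0.08]
  turn:
    - [0,0,0]
    - [0,0,0]
    - [0,0,0]

```text
clock: 19.92
position: [0.433, -0.0386, 0.0317]
tool_rot: [-3.142, 0.0, 3.051]
force: [-2.4, 0.6, 10.3]
grip_width: -0.0
```

The force rose to 10 N against the stop, so the button is fully down. Lifting off.

Request:
arm_command:
  gripper: [0,0,0,0,0]
  slide:
    - [0,0,-1]
    - [0,0,-3]
    - [0,0,-7]
    - [0,0,-10]
    - [0,0,-10]
  turn:
    - [0,0,0]
    - [0,0,0]
    - [0,0,0]
    - [0,0,0]
    - [0,0,0]

```text
clock: 20.55
position: [0.4339, -0.0386, 0.1335]
tool_rot: [3.141, 0.003, 3.051]
force: [0.6, -0.4, -1.2]
grip_width: 0.0004
```

```bash
python3 - <<'E'
from h import *
from workcell import vision
a=cv2.imread("pics/scene0.png"); b=vision.grab_frame("scene")
def shift(n,x0,y0,x1,y1):
    A,B=[cv2.cvtColor(i,cv2.COLOR_BGR2GRAY)for i in(a,b)]
    r=cv2.matchTemplate(B[y0-8:y1+8,x0-8:x1+8],A[y0:y1,x0:x1],cv2.TM_CCOEFF_NORMED); _,v,_,l=cv2.minMaxLoc(r); print(n,l[0]-8,l[1]-8,round(v,3))
shift("start",300,202,340,240);shift("carrier",245,207,295,231);shift("screwdriver",364,205,388,248);shift("jar",160,188,186,218);shift("tape",496,272,540,306)
# marks in rockers: brightest spot inside the black
for n,(x0,y0,x1,y1) in (("main",(383,259,393,269)),("heat",(188,239,198,248))):
    for i in(a,b):
        g=cv2.cvtColor(i,cv2.COLOR_BGR2GRAY)[y0:y1,x0:x1]; print(n,cv2.minMaxLoc(g)[1],np.add(cv2.minMaxLoc(g)[3],(x0,y0)))
go([.433,-.0385,.13],3.05)
E
```

```text
start 0 0 0.886
carrier 0 0 0.965
screwdriver 0 0 0.99
jar 0 0 1.0
tape 0 0 0.999
main 188.0 [384 259]
main 186.0 [383 260]
heat 167.0 [188 247]
heat 177.0 [191 244]
t 20.6 pos [ 0.4333 -0.0386  0.1323] rot [3.1415 0.0018 3.0511] F [ 0.2957 -0.4825 -0.3043] w -0.0003182110883368674
slide cm [0.0312 0.0056 0.2334] turn [0.0077 0.1045 0.0632]
```

```bash
python3 -c "
from workcell import job_done
print(job_done())"
```

```text
the job is handed in; nothing more can be done
None
```

I pressed the main rocker, then the heat rocker, then the start button, lifted clear, and handed the job in at about 20.6 s of the 54 s. The hand-in reports no verdict.

| Press | What showed it had reached the end | Force when I stopped |
|---|---|---|
| Main rocker | Force rose at the end of travel; rocker mark about 2 px lower in the scene view | 7.2 N |
| Heat rocker | Same end height as main; mark about 2 px lower | 5.3 N |
| Start button | About 1 to 4 N spring force, then a hard stop | 10.3 N |

**Last checks:** the start box, carrier, screwdriver, jar and tape roll each showed zero pixel shift against the first scene picture. The match on the start box was a weaker 0.886, perhaps because of the arm's shadow. The tool was clear of everything, with forces at noise level.

**What disagreed or was not confirmed:**
- **Fingertips:** they touched about 20 mm higher up the tool than the reported TCP implied, so I found contact by force instead.
- **Final rocker check:** the automatic mark check after the last press was inconclusive because it picked up the surround's edge. That both rockers are on rests on the views taken just after each press.
- **Button:** its return was not seen directly. I inferred it from the lift-off.
- **Pictures:** I tried to view a 13th, and the viewer refused it.

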